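Set up for decanting: right the fallen bottle and hold the funnel over it

TASK

The empty, open bottle has fallen over in its tray: stand it back up on its base in the lane, between its two capped neighbours, and let go of it. Then lift the orange funnel by its handle out of the drip can, bring it across clear of the other bottles and hold it upright with the spout centred over the empty bottle's mouth and about one centimetre above the rim, touching nothing, so that air can escape while I pour; finish while still holding it there. Leave the capped bottles, the brush pot, the tube offcut and the drip can standing where they are.

Things in the scene. Friction and masses are not known exactly. Their poses are not given: they have to be found in the camera images.
- tray: Fixed one-lane wooden bottle tray, 92 x 480 mm outside. Origin: centre of its underside, on the bench; its y axis runs along the lane, z up. The lane's floor is 6 mm above the origin, 72 mm wide and 450 mm long; the side lips are 10 mm thick and end 14 mm above the bench, the end blocks 45 mm.
- bottle_mid (a point): The empty open amber glass bottle (0.11 to 0.22 kg), a loose thing; this point lies on its axis half-way up, 55 mm from its base. Its z axis runs from the base to the mouth. Total height 110 mm: base 60 mm and body 64 mm in diameter up to 72 mm, shoulder to 90 mm, neck 46 mm in diameter from there to the mouth, whose opening is 40 mm wide. At the start it lies on its side along the lane with its mouth towards the tray's +y, with at least 55 mm of free lane at each end.
- bottle_mouth (a point): Centre of the empty bottle's mouth, in the plane of its rim; axes as those of bottle_mid.
- full_blue: Full capped amber bottle with blue label and black cap, 64 mm in diameter, 119 mm high, loose, standing near one end of the lane. Origin: centre of its base, z up.
- full_yellow: Full capped amber bottle with yellow label and white cap, 64 mm in diameter, 119 mm high, loose, standing near the other end of the lane. Origin: centre of its base, z up.
- drip_can: Open steel can, 80 mm in diameter, 100 mm high, loose, standing on the bench beyond one end of the tray; the funnel is parked in it. Origin: centre of its base, z up.
- spout_tip (a point): Lower end of the orange plastic funnel's spout, on the funnel's axis; z runs up along that axis, x towards the handle. The funnel (90 g, loose) is 125 mm high; the spout is 16 mm in diameter at the tip and 22 mm at 45 mm above it, then a cone widens to 104 mm at 95 mm, and the collar to 106 mm at the top. At the start it hangs in the drip can: four small ribs under the cone sit on the can's rim, the tip hangs 78 mm below that rim.
- funnel_handle (a point): Middle of the upright grip of the funnel's handle loop, 78 mm from the funnel's axis along its x and 105 mm above the spout tip; axes as those of spout_tip. The grip is 10 mm thick (along y), 12 mm deep (along x) and runs from 20 mm below this point to 20 mm above it, level with the funnel's top edge; its inner side is 19 mm clear of the collar.
- brush_pot: White ceramic pot, 80 mm in diameter, 90 mm high, with four brushes that reach up to 200 mm, loose, standing on the bench beyond the other end of the tray. Origin: centre of its base.
- tube_offcut: Aluminium tube 24 mm in diameter and 200 mm long with a dark coupler on it (up to 53 mm high), loose, lying on the bench beyond the tray's far side. Origin: on the bench below the tube's middle; the tube runs along its y.
Mind the look-alikes: they are no part of the job. Leave any blue or turquoise look-alike of the tube_offcut alone.

How it is judged:
On the way, in this order (a step that is already met when the one before it is completed fails the run):
1. The empty bottle stands upright in the lane between its neighbours, released and at rest (angle between bottle_mid's own z axis and vertical below 0.08 rad and z of bottle_mid in the frame of tray between 0.055 and 0.068 m and x of bottle_mid in the frame of tray between -0.012 and 0.012 m and y of bottle_mid in the frame of tray between -0.14 and 0.14 m and linear speed of bottle below 0.02 m/s and contact force between bottle and the fingers below 0.1 N), for 0.3 s.
2. The funnel is in the gripper, lifted clear of its drip can (height (world z) of spout_tip above 0.105 m and contact force between funnel and the fingers above 0.5 N and contact force between funnel and drip_can below 0.05 N), for 0.1 s.
At the end, for the whole second after the job is handed in: Bottle released, upright within 5 degrees on the lane's floor between its neighbours. Funnel held by its handle by fingers alone, still, upright within 8 degrees, spout tip 3 to 20 mm above the mouth and within 10 mm of its centre. Others within 30 mm, drip can 40 mm, upright (all of step 1 and horizontal distance between spout_tip and bottle_mouth below 0.01 m and z of spout_tip in the frame of bottle_mouth between 0.003 and 0.02 m and angle between funnel_handle's own z axis and vertical below 0.14 rad and linear speed of funnel below 0.02 m/s and distance between the grasp point and funnel_handle below 0.035 m and contact force between funnel and the fingers above 0.5 N and contact force between funnel and bottle below 0.05 N and contact force between funnel and tray below 0.05 N and contact force between funnel and drip_can below 0.05 N and contact force between funnel and full_blue below 0.05 N and contact force between funnel and full_yellow below 0.05 N and contact force between funnel and brush_pot below 0.05 N and contact force between funnel and tube_offcut below 0.05 N and distance of drip_can from where it was at the start of the episode below 0.04 m and angle between each of drip_can, full_blue, full_yellow, brush_pot's own z axis and vertical below 0.1 rad and distance of each of full_blue, full_yellow, brush_pot, tube_offcut from where it was at the start of the episode below 0.03 m); the arm keeps its last pose, push and grip.
It fails at once if A capped bottle, the brush pot or the tube offcut is moved by more than 30 mm, or a bottle or the pot is tipped (distance of any of full_blue, full_yellow, brush_pot, tube_offcut from where it was at the start of the episode above 0.03 m or angle between any of full_blue, full_yellow, brush_pot's own z axis and vertical above 0.35 rad).
It fails at once if The drip can is knocked over or moved by more than 40 mm (distance of drip_can from where it was at the start of the episode above 0.04 m or angle between drip_can's own z axis and vertical above 0.35 rad).
It also fails if it takes over 67 s, if anything falls off the work surface, if the arm or the gripper's body presses on something with over 40 N, if the wrist force passes 120 N, or if a joint passes its speed limit or range.

ROBOT

A 6-joint arm with a two-finger parallel gripper is mounted at the origin on the work surface. World frame = base frame: x ahead of the robot, y to its left, z up, the work surface at z = 0. Lengths are in m, angles in rad, forces in N, time in s.
With the tool pointing down it reaches from about 0.35 to 0.975 m from the base axis. Payload 7.1 kg.
Tool frame: the origin (TCP) lies midway between the tips of the shut fingers; the grasp point (between the pads) lies 19 mm behind it; z points along the fingers, y is the direction in which the jaws open and shut (so a half turn about z gives the same grasp; the last joint's range is limited). The gripper opens to 88 mm and grips with 3 to 60 N. Pads are 20 mm wide; open, the fingers measure 115 mm over their backs; the gripper's body (75 mm by 178 mm) begins 61 mm behind the grasp point.
Start: joints at [-1.294, 0.423, 1.63, -0, 1.089, -0.019], TCP at [0.182, -0.598, 0.223] pointing down, gripper open.
Joint ranges: [-3, 3], [-0.9, 2.11], [0.09, 2.58], [-1.31, 4.45], [0.11, 2.69], [-2.54, 2.54]. Speed limits (rad/s): [2.39, 2.39, 3.01, 3.14, 3.14, 3.14].

INTERFACE

Orientations are given as a unit quaternion [x, y, z, w].
In Python, from rig import state, viewer, env gives the robot as it stands.
- The arm moves only by the tool step_arm, never from a script. Its argument "deltas" is a list that holds one entry, the list of rows, each a list of 7 numbers: the shift along the tool's x, y, z in mm, then the turn, a rotation vector about the tool's x, y, z in degrees, then the gripper command: -1 is shut, 1 is fully open, values between are in proportion. In form: [[[dx, dy, dz, ax, ay, az, jaw], ...]]. A call has 1 to 5 rows; each row is the pose to reach, as a shift and turn from the pose measured when the call began, along the tool's axes at that moment; what a row does not reach only later rows make up. A row lasts 1/12 s, in which the tool goes at most 41.7 mm and 7.16 degrees, less where a joint would pass 70% of its speed; a pose out of reach is approached as far as the arm can. A call with a gripper value outside its range is refused whole. The fingers move at their own pace and stop on an object; "newtons" is the grip in N (left out, the last holds). Time passes only in rows, so rows that repeat a pose let the fingers close. It gives the time, the measured TCP pose, the force and the opening at its end, in the units of the state.
- state(): the state, without advancing time (a new reading comes with each control period).
- viewer.camera(name): name is "scene" or "side" or "wrist"; returns (picture, depth): 400x640x3 uint8, red, green, blue; 400x640 float32, m along the optical axis (not along the pixel's ray), 0 where there is no reading.
- viewer.camera_model(name): a dict with "camera_matrix" (3x3 intrinsics, pixels), "k1" (the pictures are not rectified: a ray, as slopes to the right and down, at radius r is drawn at 1 + k1 r^2 times it, then the intrinsics apply), "xyz" and "rotation" of the camera in the world. Camera axes: x right, y down, z forward; pixel columns grow to the right and rows downward; lengths in m; the calibration is good to about 2 mm. A picture is of the moment at which its call begins: read the wrist's pose just before it. camera_model takes no time and is no camera call; for the wrist camera it gives the pose at the moment of the call.
- env.close_job(): hands the job in, once; it reports no verdict.
The state is a dict: "t": time; "q": joint angles; "qvel": joint speeds; "joint_efforts": joint torques, N m; "ee_pos": TCP position; "tcp_rot": TCP orientation; "ft_force": force on the tool from outside, world axes, zero at the start; "wrist_torque": the same for the moment, N m; "width": finger opening in m.
Only numpy, scipy, OpenCV 4.12 (cv2) and the standard library are available. Lean on these libraries where they do the work, as an engineer would, in place of code of your own. Each camera call takes 0.05 s, during which the arm holds its last target. There are 200 camera calls.

## Working session

There is one attempt and no reset: what is moved stays moved. The work goes in short steps, Python scripts to look and compute and a tool call to move; the robot and the scene stay as the last step left them, time stands still between calls to the robot, and variables do not carry over. Pictures are saved under pics/ and viewed, about 8 in all and at most 12, crops included, and the job is handed in when it is done.

Besides the shell and the picture viewer there is one more tool, called by a JSON object that holds its "op" and its "data". step_arm: Moves the arm, as the interface text tells. Its arguments: {"type":"object","properties":{"deltas":{"type":"array"},"newtons":{"type":"number"}},"required":["deltas"]}

```bash
ls; mkdir -p pics; cat > h.py <<'E'
import numpy as np, cv2
from rig import state, viewer, env
from scipy.spatial.transform import Rotation as R
def cloud(name):
    m=viewer.camera_model(name); pic,d=viewer.camera(name)
    K=np.array(m["camera_matrix"],float);k1=m["k1"]
    v,u=np.mgrid[0:400,0:640].astype(np.float32)
    p=cv2.undistortPoints(np.stack([u.ravel(),v.ravel()],1)[:,None].astype(np.float64),K,np.array([k1,0,0,0.]))[:,0]
    P=np.c_[p,np.ones(len(p))]*d.reshape(-1,1)
    rot=np.array(m["rotation"],float)
    Rm=rot if rot.shape==(3,3) else R.from_quat(rot).as_matrix()
    W=(P@Rm.T+np.array(m["xyz"])).reshape(400,640,3)
    W[d==0]=np.nan
    return pic,d,W
def save(n,pic): cv2.imwrite(f"pics/{n}.png",pic[...,::-1])
E
python3 - <<'E'
from h import *
print(state())
for n in("scene","side","wrist"):
    m=viewer.camera_model(n);print(n,m)
pics=[]
for n in("scene","side"):
    pic,d,W=cloud(n);np.savez(f"{n}.npz",pic=pic,d=d,W=W);pics.append(pic)
save("a",pics[0]);save("b",pics[1])
E
```

```text
pics
{'t': 0.0, 'q': array([-1.29399167e+00,  4.23808576e-01,  1.63070495e+00, -3.11404070e-05,
        1.08859057e+00, -1.90378834e-02]), 'qvel': array([ 2.66435371e-04, -9.98442326e-05, -7.09803786e-04,  1.46095566e-03,
       -2.37573416e-04, -3.48741669e-04]), 'joint_efforts': array([-1.77860962e-03, -5.44637561e+01, -2.73664516e+01,  6.42987876e-02,
        2.28395441e-02, -1.21994112e-04]), 'ee_pos': array([ 0.18205609, -0.59730831,  0.22191597]), 'tcp_rot': array([ 9.89078235e-01,  1.47389532e-01, -1.10805011e-04, -7.47677579e-04]), 'ft_force': array([-0.8647877 ,  0.8503947 ,  0.48331969]), 'wrist_torque': array([-0.04081746,  0.01537805, -0.05414867]), 'width': 0.08749923233387275}
scene {'camera_matrix': array([[383.65337083,   0.        , 316.50588717],
       [  0.        , 383.65337083, 199.37904268],
       [  0.        ,   0.        ,   1.        ]]), 'k1': -0.034945246935289144, 'xyz': array([0.97858238, 0.49376733, 1.00625298]), 'rotation': array([ 0.31972284,  0.89205241, -0.29866049, -0.11323302])}
side {'camera_matrix': array([[431.34731202,   0.        , 326.97191635],
       [  0.        , 431.34731202, 207.11176511],
       [  0.        ,   0.        ,   1.        ]]), 'k1': -0.002736941254592327, 'xyz': array([ 0.38649175, -0.6674537 ,  0.80468444]), 'rotation': array([ 0.91774989, -0.12049278,  0.05088852, -0.37500265])}
wrist {'camera_matrix': array([[279.68987982,   0.        , 322.69006493],
       [  0.        , 279.68987982, 200.92678371],
       [  0.        ,   0.        ,   1.        ]]), 'k1': -0.008167395318461763, 'xyz': array([ 0.24730357, -0.57839037,  0.38319552]), 'rotation': array([ 0.79714346, -0.59050889, -0.07549713,  0.10080545])}
```

View pics/a.png

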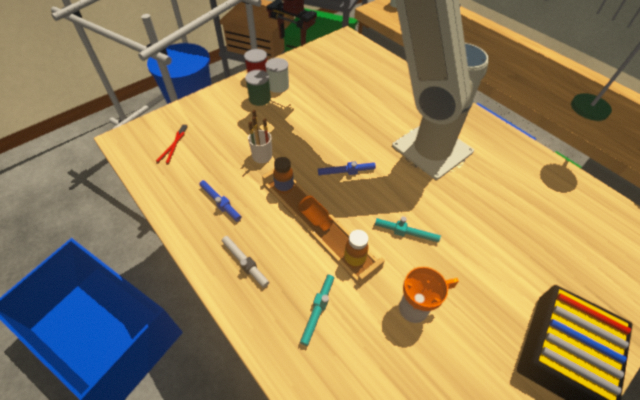

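View pics/b.png

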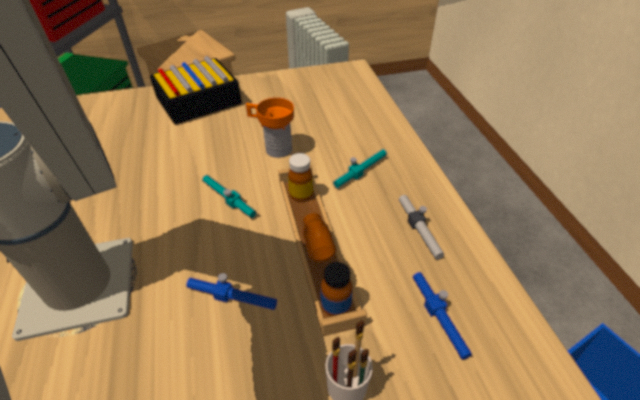

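Scene view: the amber bottle lies at (317,213) in the tray, between blue (283,175) and yellow (357,248). The funnel in its can is at (425,285), with its handle to the right at (453,282). The side view shows the bottle at (318,238), the funnel at (275,112) and its handle at (252,109). The turquoise and blue tubes are look-alikes; the grey tube at (245,262) is the offcut. Next I measure with the depth clouds.

```bash
cat > m.py <<'E'
from h import *
def top(xr,yr,res=0.0015,clouds=None):
    H=np.zeros((int((xr[1]-xr[0])/res),int((yr[1]-yr[0])/res)),np.float32);C=np.zeros(H.shape+(3,),np.uint8)
    for pic,W in clouds:
        P=W.reshape(-1,3);c=pic.reshape(-1,3);ok=np.isfinite(P).all(1);P=P[ok];c=c[ok]
        i=((P[:,0]-xr[0])/res).astype(int);j=((P[:,1]-yr[0])/res).astype(int)
        k=(i>=0)&(j>=0)&(i<H.shape[0])&(j<H.shape[1]);o=np.argsort(P[k,2]);
        C[i[k][o],j[k][o]]=c[k][o]
    return C
E
python3 - <<'E'
from m import *
cl=[]
for n in("scene","side"):
    z=np.load(n+".npz");cl.append((z["pic"],z["W"]))
C=top((0.3,0.9),(-0.45,0.4),clouds=cl)
save("top",C)
# colour groups
for (pic,W),n in zip(cl,("scene","side")):
    hsv=cv2.cvtColor(pic,cv2.COLOR_RGB2HSV);P=W
    bench=(P[...,2]<0.01)&(P[...,2]>-0.02)
    print(n,"bench z med",np.nanmedian(P[...,2][bench]))
    inb=(P[...,0]>.3)&(P[...,0]<.95)&(abs(P[...,1])<.5)&(P[...,2]>0.012)&(P[...,2]<.25)
    nn,lab,st,cen=cv2.connectedComponentsWithStats(inb.astype(np.uint8))
    for i in range(1,nn):
        if st[i,4]>60:
            Q=P[lab==i];print(cen[i].round(),st[i,4],Q.min(0).round(3),Q.max(0).round(3),np.median(hsv[lab==i],0))
E
```

```text
scene bench z med 0.00041711848460690426
[259. 140.] 803 [ 0.469 -0.408  0.012] [ 0.548 -0.323  0.205] [ 17.  84. 123.]
[322. 220.] 2949 [ 0.491 -0.255  0.012] [0.584 0.227 0.13 ] [ 17. 162. 122.]
[339. 169.] 312 [ 0.3   -0.171  0.012] [ 0.416 -0.083  0.055] [121.  86.  87.]
[220. 200.] 453 [ 0.715 -0.377  0.012] [ 0.756 -0.174  0.057] [116. 111. 157.]
[406. 229.] 599 [0.301 0.1   0.012] [0.414 0.279 0.056] [ 79. 119. 141.]
[245. 262.] 614 [ 0.775 -0.141  0.012] [0.814 0.062 0.058] [ 18.  57. 175.]
[424. 292.] 2012 [0.44  0.315 0.012] [0.569 0.418 0.151] [ 13. 221. 152.]
[317. 309.] 733 [0.63  0.148 0.012] [0.813 0.262 0.057] [ 81. 141. 159.]
side bench z med 0.0015468390990489578
[274. 123.] 1845 [0.437 0.307 0.012] [0.566 0.418 0.151] [ 13. 229. 119.]
[358. 168.] 619 [0.626 0.143 0.012] [0.813 0.255 0.057] [ 87. 243. 115.]
[328. 284.] 7664 [ 0.467 -0.407  0.012] [0.581 0.221 0.203] [ 15. 150. 106.]
[231. 198.] 620 [0.3   0.094 0.012] [0.411 0.271 0.058] [ 87. 242. 125.]
[420. 225.] 836 [ 0.771 -0.142  0.012] [0.811 0.059 0.057] [ 15.  42. 155.]
[441. 314.] 1326 [ 0.713 -0.378  0.012] [ 0.752 -0.177  0.057] [109. 214. 143.]
[243. 295.] 822 [ 0.3   -0.181  0.012] [ 0.414 -0.091  0.058] [109. 209.  77.]
```

View pics/top.png

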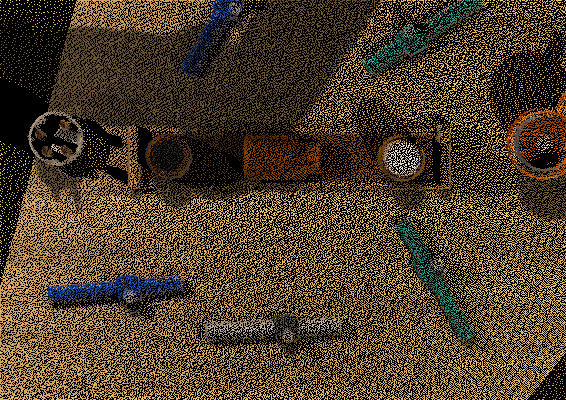

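Top map: col = (y+0.45)/1.5 mm and row = (x-0.3)/1.5 mm. The bottle spans cols 245-320, blue cap is at (168,157), yellow/white cap at (403,157), and the funnel at (545,143). I measure these precisely now.

```bash
python3 - <<'E'
from m import *
def circ(p):
    A=np.c_[2*p,np.ones(len(p))];s=np.linalg.lstsq(A,(p**2).sum(1),rcond=None)[0];return s[:2],np.sqrt(s[2]+s[:2]@s[:2])
for n in("scene","side"):
    z=np.load(n+".npz");pic,W=z["pic"],z["W"];hsv=cv2.cvtColor(pic,cv2.COLOR_RGB2HSV)
    W=W.copy()
    x,y,Z=W[...,0],W[...,1],W[...,2]
    print("==",n)
    b=(x>.48)&(x<.6)&(y>-.12)&(y<.08)&(Z>0.018)
    for y0 in np.arange(-.11,.07,.008):
        k=b&(y>=y0)&(y<y0+.008)
        if k.sum()>5:print("bot y %.3f n%d x %.3f..%.3f ztop %.3f"%(y0+.004,k.sum(),x[k].min(),x[k].max(),np.percentile(Z[k],95)))
    # caps
    for nm,yr in(("blue",(-.25,-.15)),("yel",(.1,.2))):
        k=(x>.48)&(x<.6)&(y>yr[0])&(y<yr[1])&(Z>.111)
        p=W[k];print(nm,k.sum(),p.min(0).round(3),p.max(0).round(3),p[:,2].mean().round(4))
    # funnel collar top
    k=(y>.28)&(x>.4)&(x<.6)&(Z>.138)
    p=W[k];print("funnel top",p.min(0).round(3),p.max(0).round(3))
    k2=k&(hsv[...,1]>150);p=W[k2]
    c=np.array([.517,.363])
    for it in range(5):
        r=np.linalg.norm(p[:,:2]-c,axis=1);q=p[(abs(r-.051)<.006)];c,rr=circ(q[:,:2])
    print("collar c",c.round(4),rr.round(4),len(q),"z",np.median(q[:,2]).round(4))
    r=np.linalg.norm(W[...,:2]-c,axis=-1)
    h=(r>.068)&(r<.095)&(Z>.11)&(Z<.16)&(hsv[...,1]>150); p=W[h]
    print("handle",len(p),p.mean(0).round(4),p.min(0).round(3),p.max(0).round(3))
    hh=p[p[:,2]>p[:,2].max()-.008];d=hh[:,:2].mean(0)-c;print("handle top",hh.mean(0).round(4),len(hh),"ang deg",np.degrees(np.arctan2(d[1],d[0])).round(1),np.linalg.norm(d).round(4))
    # tray lips
    for lo,hi in((.485,.505),(.565,.59)):
        k=(x>lo)&(x<hi)&(y>-.25)&(y<.22)&(Z>.011)&(Z<.018)
        if k.sum()>20:
            e=[]
            for y0 in np.arange(-.24,.21,.03):
                kk=k&(y>=y0)&(y<y0+.03)
                if kk.sum()>5:e.append((y0+.015,np.percentile(x[kk],5),np.percentile(x[kk],95)))
            e=np.array(e);print("lip",np.polyfit(e[:,0],e[:,1],1).round(4),np.polyfit(e[:,0],e[:,2],1).round(4))
    k=(x>.47)&(x<.6)&(y>-.27)&(y<.24)&(Z>.030)&(Z<.048)
    for s in(-1,1):
        kk=k&(y*s>.2)
        if kk.sum():print("end",W[kk].min(0).round(3),W[kk].max(0).round(3))
    k=(x>.44)&(x<.6)&(y<-.3)&(y>-.42)&(Z>.08)&(Z<.095)&(hsv[...,1]<70)
    print("pot",W[k].mean(0).round(3) if k.sum() else None)
E
```

```text
== scene
bot y -0.074 n44 x 0.512..0.570 ztop 0.070
bot y -0.066 n45 x 0.512..0.570 ztop 0.070
bot y -0.058 n48 x 0.513..0.569 ztop 0.072
bot y -0.050 n48 x 0.513..0.570 ztop 0.072
bot y -0.042 n47 x 0.513..0.570 ztop 0.071
bot y -0.034 n48 x 0.515..0.570 ztop 0.070
bot y -0.026 n45 x 0.513..0.570 ztop 0.071
bot y -0.018 n56 x 0.513..0.570 ztop 0.071
bot y -0.010 n45 x 0.514..0.571 ztop 0.070
bot y -0.002 n62 x 0.511..0.570 ztop 0.069
bot y 0.006 n62 x 0.512..0.565 ztop 0.066
bot y 0.014 n43 x 0.519..0.560 ztop 0.061
bot y 0.022 n60 x 0.518..0.561 ztop 0.063
bot y 0.030 n44 x 0.517..0.561 ztop 0.060
blue 211 [ 0.51  -0.221  0.111] [ 0.561 -0.168  0.13 ] 0.1231
yel 287 [0.515 0.13  0.111] [0.565 0.18  0.129] 0.1239
funnel top [0.44  0.315 0.138] [0.569 0.418 0.151]
collar c [0.5173 0.3667] 0.0506 312 z 0.1458
handle 68 [0.45   0.4022 0.1349] [0.44  0.393 0.111] [0.458 0.408 0.151]
handle top [0.4486 0.4009 0.1475] 31 ang deg 153.5 0.0768
lip [0.0027 0.4926] [0.004  0.5008]
lip [-0.0017  0.5725] [5.000e-04 5.829e-01]
end [ 0.535 -0.255  0.03 ] [ 0.583 -0.204  0.048]
end [0.493 0.209 0.
[... 550 characters left out ...]
x 0.514..0.556 ztop 0.064
bot y 0.014 n46 x 0.513..0.555 ztop 0.063
bot y 0.022 n38 x 0.514..0.557 ztop 0.062
bot y 0.030 n17 x 0.493..0.555 ztop 0.062
blue 566 [ 0.508 -0.225  0.111] [ 0.558 -0.173  0.131] 0.1247
yel 310 [0.51  0.124 0.111] [0.561 0.177 0.13 ] 0.1238
funnel top [0.438 0.308 0.138] [0.566 0.417 0.151]
collar c [0.5139 0.3627] 0.0511 308 z 0.1446
handle 77 [0.4454 0.3964 0.1325] [0.437 0.391 0.11 ] [0.456 0.406 0.151]
handle top [0.4459 0.3973 0.1475] 22 ang deg 153.0 0.0763
lip [-0.      0.4888] [0.0033 0.4986]
lip [-0.0028  0.572 ] [-4.000e-04  5.796e-01]
end [ 0.489 -0.26   0.03 ] [ 0.58  -0.201  0.048]
end [0.489 0.204 0.03 ] [0.58  0.221 0.048]
pot [ 0.504 -0.377  0.088]
```

```bash
cat > p.py <<'E'
# usage: p.py x y z(grasp point) tilt yawdeg(tool x dir)  -> delta from current state in tool frame
from h import *
import sys
def Rt(tilt,yaw=90): return R.from_rotvec([np.radians(tilt),0,0])*R.from_euler('z',yaw,degrees=True)*R.from_rotvec([np.pi,0,0])
def delta(g,tilt=0,yaw=90):
    s=state();R0=R.from_quat(s["tcp_rot"]);R1=Rt(tilt,yaw)
    tcp=np.array(g)+R1.apply([0,0,.019])
    return np.r_[R0.inv().apply(tcp-s["ee_pos"])*1000,np.degrees((R0.inv()*R1).as_rotvec())].round(1)
if __name__=="__main__":
    s=state();print("t",s["t"].__round__(2),"q",s["q"].round(2),"tcp",s["ee_pos"].round(4),"w",round(s["width"],4),"F",s["ft_force"].round(1))
    R0=R.from_quat(s["tcp_rot"]);print("grasp",(s["ee_pos"]-R0.apply([0,0,.019])).round(4),"zaxis",R0.apply([0,0,1]).round(3),"xaxis",R0.apply([1,0,0]).round(3))
    for a in sys.argv[1:]:
        v=[float(t) for t in a.split(",")];print(a,"->",delta(v[:3],v[3],v[4]).tolist())
E
python3 p.py .537,-.03,.26,0,90 .30,-.45,.28,0,40
```

```text
t 0.1 q [-1.29  0.42  1.63 -0.    1.09 -0.02] tcp [ 0.1821 -0.5974  0.222 ] w 0.0878 F [ 0.2 -1.7  0.1]
grasp [ 0.1821 -0.5974  0.241 ] zaxis [-0.     0.001 -1.   ] xaxis [0.957 0.291 0.   ]
.537,-.03,.26,0,90 -> [504.9, -439.3, -18.4, -0.1, -0.1, -73.1]
.30,-.45,.28,0,40 -> [155.8, -106.7, -38.9, -0.1, -0.0, -23.1]
```

{"op": "step_arm", "data": {"deltas": [[[30, -26, -20, 0, 0, -5, 1], [60, -52, -40, 0, 0, -12, 1], [92, -80, -40, 0, 0, -19, 1], [124, -108, -40, 0, 0, -26, 1], [156, -136, -40, 0, 0, -33, 1]]]}}

```text
t: 0.52
ee_pos: [0.2882, -0.4267, 0.2623]
tcp_rot: [0.905, 0.425, 0.0, -0.0]
ft_force: [1.0, -1.0, 0.1]
width: 0.0878
```

```bash
python3 p.py .537,-.03,.27,0,90
```

```text
t 0.52 q [-1.    0.21  1.83  0.    1.1  -0.31] tcp [ 0.2882 -0.4267  0.2623] w 0.0878 F [ 1.  -1.   0.1]
grasp [ 0.2882 -0.4267  0.2813] zaxis [-0.     0.001 -1.   ] xaxis [0.639 0.769 0.001]
.537,-.03,.27,0,90 -> [464.1, -62.4, 11.7, -0.0, -0.1, -39.8]
```

{"op": "step_arm", "data": {"deltas": [[[41, -5, 0, 0, 0, -5, 1], [82, -10, 0, 0, 0, -10, 1], [123, -16, 0, 0, 0, -15, 1], [164, -22, 0, 0, 0, -20, 1], [205, -28, 0, 0, 0, -26, 1]]]}}

```text
t: 0.93
ee_pos: [0.398, -0.2494, 0.2624]
tcp_rot: [0.785, 0.619, 0.0, -0.001]
ft_force: [0.6, -0.6, 0.6]
width: 0.0878
```

```bash
python3 p.py .537,-.03,.2,0,90
```

```text
t 0.93 q [-0.59  0.14  1.92  0.    1.08 -0.35] tcp [ 0.398  -0.2494  0.2624] w 0.0878 F [ 0.6 -0.6  0.6]
grasp [ 0.3981 -0.2494  0.2814] zaxis [-0.     0.001 -1.   ] xaxis [0.234 0.972 0.001]
.537,-.03,.2,0,90 -> [245.7, 83.8, 81.7, -0.0, -0.1, -13.5]
```

{"op": "step_arm", "data": {"deltas": [[[40, 14, 10, 0, 0, -5, 1], [80, 28, 20, 0, 0, -10, 1], [120, 42, 30, 0, 0, -13.5, 1], [158, 55, 40, 0, 0, -13.5, 1], [196, 68, 50, 0, 0, -13.5, 1]]]}}

```text
t: 1.35
ee_pos: [0.507, -0.0784, 0.2138]
tcp_rot: [0.707, 0.707, 0.0, -0.0]
ft_force: [1.0, -1.3, 0.8]
width: 0.0879
```

```bash
python3 - <<'E'
from h import *
s=state();print(s["ee_pos"])
pic,d,W=cloud("wrist");save("w1",pic);np.savez("w1.npz",pic=pic,W=W)
x,y,Z=W[...,0],W[...,1],W[...,2]
hsv=cv2.cvtColor(pic,cv2.COLOR_RGB2HSV)
b=(x>.48)&(x<.6)&(y>-.12)&(y<.08)&(Z>0.018)&(Z<.09)
for y0 in np.arange(-.11,.07,.008):
    k=b&(y>=y0)&(y<y0+.008)
    if k.sum()>5:print("bot y %.3f n%d x %.3f..%.3f ztop %.3f"%(y0+.004,k.sum(),x[k].min(),x[k].max(),np.percentile(Z[k],95)))
E
python3 p.py .537,-.03,.2,0,90 .537,-.03,.04,0,90
```

```text
[ 0.50696254 -0.07835121  0.21377147]
bot y -0.082 n95 x 0.506..0.566 ztop 0.068
bot y -0.074 n355 x 0.505..0.567 ztop 0.069
bot y -0.066 n365 x 0.505..0.567 ztop 0.069
bot y -0.058 n372 x 0.505..0.566 ztop 0.069
bot y -0.050 n394 x 0.505..0.567 ztop 0.069
bot y -0.042 n380 x 0.505..0.567 ztop 0.069
bot y -0.034 n404 x 0.505..0.566 ztop 0.069
bot y -0.026 n398 x 0.505..0.567 ztop 0.069
bot y -0.018 n427 x 0.505..0.567 ztop 0.069
bot y -0.010 n404 x 0.505..0.566 ztop 0.069
bot y -0.002 n378 x 0.506..0.567 ztop 0.067
bot y 0.006 n321 x 0.511..0.561 ztop 0.063
bot y 0.014 n306 x 0.514..0.558 ztop 0.060
bot y 0.022 n320 x 0.514..0.559 ztop 0.060
bot y 0.030 n84 x 0.514..0.559 ztop 0.060
t 1.4 q [-0.17  0.28  1.88  0.    0.99 -0.17] tcp [ 0.5096 -0.0735  0.2122] w 0.0879 F [ 2.4  3.6 -1.1]
grasp [ 0.5096 -0.0736  0.2312] zaxis [ 0.     0.004 -1.   ] xaxis [-0.002  1.     0.004]
.537,-.03,.2,0,90 -> [43.3, 27.5, 31.4, 0.0, -0.2, 0.1]
.537,-.03,.04,0,90 -> [42.8, 27.5, 191.4, 0.0, -0.2, 0.1]
```

View pics/w1.png

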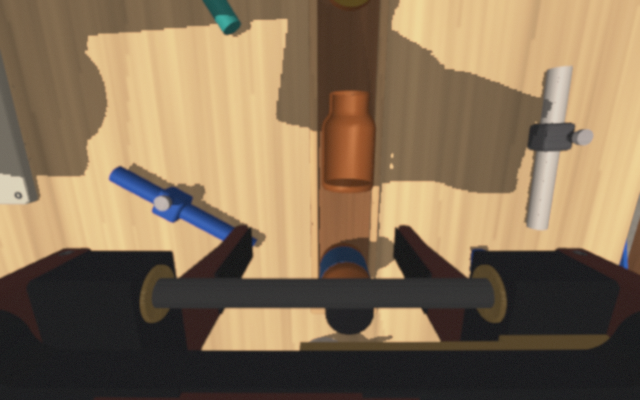

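Wrist view: the bottle's mouth is up at (348,95), which is +y, its base is at (348,188), and blue is below it. That fits the plan. I will move the bottle 55 mm towards blue first, then regrip it tilted.

{"op": "step_arm", "data": {"deltas": [[[25, 13, 20, 0, 0, 0, 1], [51, 26.5, 45, 0, 0, 0, 1], [51, 26.5, 80, 0, 0, 0, 1], [51, 26.5, 115, 0, 0, 0, 1], [51, 26.5, 135, 0, 0, 0, 1]]]}}

```text
t: 1.82
ee_pos: [0.5341, -0.0211, 0.0741]
tcp_rot: [0.706, 0.708, 0.0, -0.003]
ft_force: [-0.8, -0.2, -0.2]
width: 0.0877
```

```bash
python3 p.py .536,-.022,.04,0,90
```

```text
t 1.82 q [-0.06  0.52  1.91  0.01  0.71 -0.07] tcp [ 0.5341 -0.0211  0.0741] w 0.0877 F [-0.8 -0.2 -0.2]
grasp [ 0.5342 -0.0212  0.0931] zaxis [-0.004  0.004 -1.   ] xaxis [-0.003  1.     0.004]
.536,-.022,.04,0,90 -> [-1.1, 2.1, 53.1, -0.2, -0.2, 0.2]
```

{"op": "step_arm", "data": {"deltas": [[[-1, 2, 25, 0, 0, 0, 1], [-1, 2, 50, 0, 0, 0, 1], [-1, 2, 53, 0, 0, 0, 1], [-1, 2, 53, 0, 0, 0, -1], [-1, 2, 53, 0, 0, 0, -1]]], "newtons": 25}}

```text
t: 2.23
ee_pos: [0.5362, -0.0219, 0.0217]
tcp_rot: [0.706, 0.708, 0.0, -0.003]
ft_force: [-1.3, 0.2, 1.1]
width: 0.0779
```

{"op": "step_arm", "data": {"deltas": [[[0, 0, 0, 0, 0, 0, -1], [0, 0, 0, 0, 0, 0, -1], [0, 0, 0, 0, 0, 0, -1], [0, 0, 0, 0, 0, 0, -1]]]}}

```text
t: 2.57
ee_pos: [0.5374, -0.0221, 0.0233]
tcp_rot: [0.706, 0.708, 0.001, -0.002]
ft_force: [-0.6, -0.3, 7.3]
width: 0.0631
```

{"op": "step_arm", "data": {"deltas": [[[0, 0, -4, 0, 0, 0, -1], [-20, 0, -6, 0, 0, 0, -1], [-40, 0, -6, 0, 0, 0, -1], [-55, 0, -6, 0, 0, 0, -1], [-55, 0, -6, 0, 0, 0, -1]]]}}

```text
t: 2.98
ee_pos: [0.5382, -0.0792, 0.0299]
tcp_rot: [0.707, 0.708, 0.001, -0.001]
ft_force: [0.5, -0.4, -1.4]
width: 0.063
```

```bash
python3 p.py .536,-.077,.04,0,90
```

```text
t 2.98 q [-0.17  0.6   1.91  0.01  0.63 -0.18] tcp [ 0.5382 -0.0792  0.0299] w 0.063 F [ 0.5 -0.4 -1.4]
grasp [ 0.5381 -0.0792  0.0489] zaxis [ 0.001  0.003 -1.   ] xaxis [-0.001  1.     0.003]
.536,-.077,.04,0,90 -> [2.2, -2.2, 8.9, 0.0, -0.2, 0.1]
```

{"op": "step_arm", "data": {"deltas": [[[0, -1.5, 4, 0, 0, 0, -1], [0, -1.5, 8, 0, 0, 0, -1], [0, -1.5, 8, 0, 0, 0, -1], [0, -1.5, 8, 0, 0, 0, 1], [0, -1.5, 8, 0, 0, 0, 1]]]}}

```text
t: 3.4
ee_pos: [0.5366, -0.0784, 0.0218]
tcp_rot: [0.706, 0.708, 0.001, -0.001]
ft_force: [1.1, -0.2, -0.5]
width: 0.0732
```

{"op": "step_arm", "data": {"deltas": [[[0, 0, 0, 0, 0, 0, 1], [0, 0, 0, 0, 0, 0, 1], [0, 0, 0, 0, 0, 0, 1]]]}}

```text
t: 3.65
ee_pos: [0.5364, -0.078, 0.0217]
tcp_rot: [0.706, 0.708, 0.001, -0.001]
ft_force: [0.2, 0.1, -0.1]
width: 0.0876
```

```bash
python3 p.py .537,-.077,.041,-20,90 .537,-.077,.041,-40,90; python3 - <<'E'
from h import *
pic,d,W=cloud("scene");x,y,Z=W[...,0],W[...,1],W[...,2]
k=(x>.5)&(x<.58)&(y>-.16)&(y<.08)&(Z>0.02)&(Z<.08);print("scene bottle y",np.percentile(y[k],[0,1,99,100]).round(3))
E
```

```text
t 3.65 q [-0.17  0.62  1.91  0.01  0.62 -0.18] tcp [ 0.5364 -0.078   0.0217] w 0.0876 F [ 0.2  0.1 -0.1]
grasp [ 0.5364 -0.0781  0.0407] zaxis [ 0.     0.003 -1.   ] xaxis [-0.003  1.     0.003]
.537,-.077,.041,-20,90 -> [-5.5, 0.5, -1.5, 0.0, -20.2, 0.1]
.537,-.077,.041,-40,90 -> [-11.2, 0.5, -4.8, 0.1, -40.2, 0.1]
scene bottle y [-0.13  -0.127 -0.027 -0.025]
```

{"op": "step_arm", "data": {"deltas": [[[-2, 0.5, 0, 0, -7, 0, 1], [-4, 0.5, -0.5, 0, -14, 0, 1], [-5.5, 0.5, -1.5, 0, -20, 0, 1], [-7.5, 0.5, -2.5, 0, -27, 0, 1], [-9, 0.5, -3.5, 0, -34, 0, 1]]]}}

```text
t: 4.12
ee_pos: [0.5383, -0.0876, 0.0264]
tcp_rot: [0.683, 0.684, -0.181, 0.183]
ft_force: [-0.4, -0.5, -1.1]
width: 0.0876
```

```bash
python3 p.py .537,-.0755,.041,-40,90
```

```text
t 4.12 q [ 0.1   0.68  1.91 -0.79  0.77  0.74] tcp [ 0.5383 -0.0876  0.0264] w 0.0876 F [-0.4 -0.5 -1.1]
grasp [ 0.5382 -0.0782  0.0428] zaxis [ 0.004 -0.498 -0.867] xaxis [ 0.     0.867 -0.498]
.537,-.0755,.041,-40,90 -> [-0.1, -1.3, -0.0, 0.2, -10.2, -0.0]
```

{"op": "step_arm", "data": {"deltas": [[[0, -1.5, 0, 0, -5, 0, 1], [0, -1.5, 0, 0, -10, 0, 1], [0, -1.5, 0, 0, -10, 0, 1], [0, -1.5, 0, 0, -10, 0, -1], [0, -1.5, 0, 0, -10, 0, -1]]], "newtons": 35}}

```text
t: 4.53
ee_pos: [0.5367, -0.0877, 0.0262]
tcp_rot: [0.665, 0.665, -0.239, 0.241]
ft_force: [-0.6, 0.5, -0.8]
width: 0.0777
```

{"op": "step_arm", "data": {"deltas": [[[0, 0, 0, 0, 0, 0, -1], [0, 0, 0, 0, 0, 0, -1], [0, 0, 0, 0, 0, 0, -1], [0, 0, 0, 0, 0, 0, -1]]]}}

```text
t: 4.87
ee_pos: [0.5369, -0.0885, 0.0268]
tcp_rot: [0.665, 0.665, -0.239, 0.241]
ft_force: [-0.1, -3.0, 1.4]
width: 0.0633
```

```bash
python3 p.py .537,-.07,.12,-40,90 .537,-.03,.12,-5,90
```

```text
t 4.87 q [ 0.18  0.74  1.9  -0.93  0.9   0.93] tcp [ 0.5369 -0.0885  0.0268] w 0.0633 F [-0.1 -3.   1.4]
grasp [ 0.5368 -0.0764  0.0415] zaxis [ 0.003 -0.639 -0.769] xaxis [ 0.002  0.769 -0.639]
.537,-.07,.12,-40,90 -> [-45.4, 0.4, -64.5, 0.2, -0.3, -0.1]
.537,-.03,.12,-5,90 -> [-3.7, 0.4, -93.4, 0.2, 34.7, -0.1]
```

{"op": "step_arm", "data": {"deltas": [[[-8, 0, -11, 0, 0, 0, -1], [-20, 0, -29, 0, 0, 0, -1], [-33, 0, -48, 0, 0, 0, -1], [-45, 0, -65, 0, 0, 0, -1], [-45, 0, -65, 0, 0, 0, -1]]]}}

```text
t: 5.28
ee_pos: [0.5384, -0.0813, 0.1088]
tcp_rot: [0.666, 0.664, -0.237, 0.243]
ft_force: [0.6, 0.1, -0.4]
width: 0.0626
```

```bash
python3 p.py .537,-.055,.12,-25,90 .537,-.04,.12,-10,90
```

```text
t 5.28 q [ 0.19  0.59  1.89 -0.84  1.    0.79] tcp [ 0.5384 -0.0813  0.1088] w 0.0626 F [ 0.6  0.1 -0.4]
grasp [ 0.5383 -0.0692  0.1235] zaxis [ 0.007 -0.638 -0.77 ] xaxis [ 0.006  0.77  -0.638]
.537,-.055,.12,-25,90 -> [17.9, -1.5, -7.0, 0.5, 14.6, -0.3]
.537,-.04,.12,-10,90 -> [34.1, -1.5, -18.5, 0.5, 29.6, -0.2]
```

{"op": "step_arm", "data": {"deltas": [[[6, 0, -2, 0, 5, 0, -1], [12, -1, -4, 0, 10, 0, -1], [20, -1, -9, 0, 17, 0, -1], [27, -1.5, -13, 0, 23, 0, -1], [34, -1.5, -18, 0, 30, 0, -1]]]}}

```text
t: 5.7
ee_pos: [0.5371, -0.043, 0.1008]
tcp_rot: [0.705, 0.705, -0.054, 0.062]
ft_force: [-1.3, 0.9, -1.6]
width: 0.0629
```

```bash
python3 p.py .537,-.025,.12,5,90 .537,-.01,.12,20,90
```

```text
t 5.7 q [-0.01  0.48  1.91 -0.24  0.76  0.17] tcp [ 0.5371 -0.043   0.1008] w 0.0629 F [-1.3  0.9 -1.6]
grasp [ 0.5369 -0.0399  0.1195] zaxis [ 0.011 -0.163 -0.987] xaxis [ 0.001  0.987 -0.163]
.537,-.025,.12,5,90 -> [19.4, -0.1, -3.5, 0.6, 14.4, 0.0]
.537,-.01,.12,20,90 -> [38.8, -0.0, -7.8, 0.6, 29.4, 0.1]
```

{"op": "step_arm", "data": {"deltas": [[[6, 0, -1, 0, 5, 0, -1], [13, 0, -2, 0, 10, 0, -1], [22, 0, -4, 0.3, 17, 0, -1], [30, 0, -6, 0.6, 23, 0, -1], [39, 0, -8, 0.6, 30, 0, -1]]]}}

```text
t: 6.12
ee_pos: [0.5377, -0.0032, 0.1027]
tcp_rot: [0.695, 0.696, 0.129, -0.127]
ft_force: [-1.1, -0.2, -0.8]
width: 0.063
```

```bash
python3 p.py .537,.005,.12,35,90 .537,.02,.12,50,90
```

```text
t 6.12 q [-0.23  0.52  1.88  0.47  0.88 -0.56] tcp [ 0.5377 -0.0032  0.1027] w 0.063 F [-1.1 -0.2 -0.8]
grasp [ 0.5376 -0.01    0.1204] zaxis [ 0.002  0.357 -0.934] xaxis [-0.002  0.934  0.357]
.537,.005,.12,35,90 -> [18.5, -0.6, 5.2, 0.1, 14.1, 0.1]
.537,.02,.12,50,90 -> [37.1, -0.6, 8.7, 0.1, 29.1, 0.1]
```

{"op": "step_arm", "data": {"deltas": [[[6, 0, 2, 0, 5, 0, -1], [12, 0, 4, 0, 10, 0, -1], [21, -0.5, 6, 0, 17, 0, -1], [29, -0.5, 7.5, 0, 23, 0, -1], [37, -0.5, 9, 0, 29, 0, -1]]]}}

```text
t: 6.53
ee_pos: [0.5372, 0.0339, 0.1071]
tcp_rot: [0.641, 0.64, 0.301, -0.298]
ft_force: [-0.6, 0.3, -1.4]
width: 0.0634
```

```bash
python3 p.py .537,.02,.075,50,90; python3 - <<'E'
from h import *
pics=[]
for n in("scene","side"):
    pic,d,W=cloud(n);x,y,Z=W[...,0],W[...,1],W[...,2]
    print(n,np.c_[[ (lambda k:(z0+.005,k.sum(),*( [x[k].min(),x[k].max(),y[k].min(),y[k].max()] if k.any() else [0]*4)))((x>.48)&(x<.6)&(y>-.04)&(y<.1)&(Z>z0)&(Z<z0+.01)&(cv2.cvtColor(pic,cv2.COLOR_RGB2HSV)[...,1]>130)) for z0 in np.arange(.04,.2,.01)]].round(3))
    pics.append(cv2.resize(pic[130:330,200:440],(480,400)))
save("c",np.vstack(pics)[:600] if False else np.hstack(pics)[:,:800])
E
```

```text
t 6.53 q [-0.38  0.69  1.84  0.87  1.2  -0.97] tcp [0.5372 0.0339 0.1071] w 0.0634 F [-0.6  0.3 -1.4]
grasp [0.5372 0.0193 0.1192] zaxis [ 0.003  0.768 -0.641] xaxis [-0.001  0.641  0.768]
.537,.02,.075,50,90 -> [-33.6, -0.4, 28.9, 0.2, -0.1, 0.1]
scene [[ 4.50e-02  0.00e+00  0.00e+00  0.00e+00  0.00e+00  0.00e+00]
 [ 5.50e-02  1.00e+00  5.49e-01  5.49e-01  5.00e-02  5.00e-02]
 [ 6.50e-02  3.30e+01  5.24e-01  5.69e-01  1.10e-02  5.60e-02]
 [ 7.50e-02  3.80e+01  5.18e-01  5.70e-01  1.10e-02  5.60e-02]
 [ 8.50e-02  3.50e+01  5.21e-01  5.70e-01  1.90e-02  5.60e-02]
 [ 9.50e-02  3.40e+01  5.20e-01  5.77e-01  2.30e-02  5.60e-02]
 [ 1.05e-01  4.70e+01  5.12e-01  5.78e-01 -3.00e-03  5.60e-02]
 [ 1.15e-01  7.40e+01  4.95e-01  5.79e-01 -6.00e-03  5.50e-02]
 [ 1.25e-01  1.12e+02  4.97e-01  5.81e-01 -5.00e-03  5.60e-02]
 [ 1.35e-01  1.36e+02  4.96e-01  5.84e-01 -1.70e-02  5.50e-02]
 [ 1.45e-01  1.67e+02  4.94e-01  5.85e-01 -3.60e-02  5.10e-02]
 [ 1.55e-01  1.37e+02  4.93e-01  5.96e-01 -4.00e-02  4.70e-02]
 [ 1.65e-01  1.37e+02  4.82e-01  5.95e-01 -2.70e-02  4.70e-02]
 [ 1.75e-01  2.00e+01  4.90
[... 476 characters left out ...]
0e+00]
 [ 9.50e-02  0.00e+00  0.00e+00  0.00e+00  0.00e+00  0.00e+00]
 [ 1.05e-01  0.00e+00  0.00e+00  0.00e+00  0.00e+00  0.00e+00]
 [ 1.15e-01  0.00e+00  0.00e+00  0.00e+00  0.00e+00  0.00e+00]
 [ 1.25e-01  2.20e+01  5.29e-01  5.51e-01  4.50e-02  5.20e-02]
 [ 1.35e-01  2.20e+01  5.12e-01  5.53e-01  3.80e-02  5.00e-02]
 [ 1.45e-01  3.00e+01  5.12e-01  5.53e-01  2.30e-02  4.40e-02]
 [ 1.55e-01  6.40e+01  5.12e-01  5.54e-01  1.30e-02  4.40e-02]
 [ 1.65e-01  1.03e+02  5.12e-01  5.57e-01  0.00e+00  4.30e-02]
 [ 1.75e-01  0.00e+00  0.00e+00  0.00e+00  0.00e+00  0.00e+00]
 [ 1.85e-01  4.00e+00  4.91e-01  5.23e-01 -2.30e-02 -1.20e-02]
 [ 1.95e-01  3.00e+00  4.83e-01  4.94e-01 -2.30e-02 -1.70e-02]]
```

View pics/c.png

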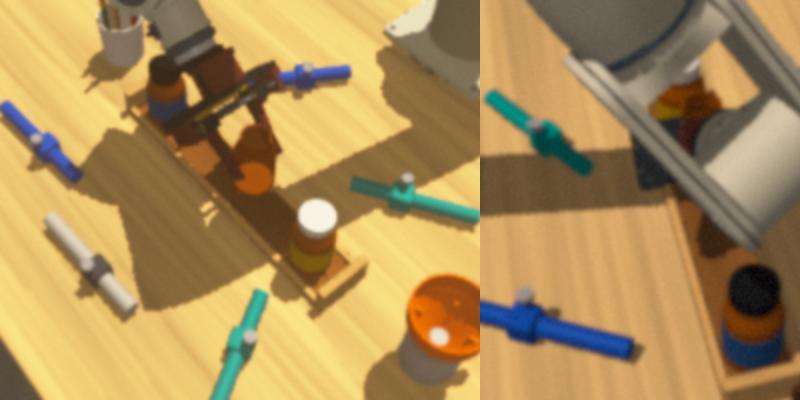

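The bottle is upright in the gripper: its +y edge is constant at y≈0.056 over z 0.06-0.13, with the base at about 0.06. I lower it now.

{"op": "step_arm", "data": {"deltas": [[[-10, 0, 8, 0, 0, 0, -1], [-21, 0, 17, 0, 0, 0, -1], [-30, 0, 25, 0, 0, 0, -1], [-36, -0.5, 30, 0, 0, 0, -1], [-36, -0.5, 30, 0, 0, 0, -1]]]}}

```text
t: 7.05
ee_pos: [0.5345, 0.0337, 0.0564]
tcp_rot: [0.642, 0.64, 0.297, -0.3]
ft_force: [0.4, -0.0, -1.5]
width: 0.0631
```

```bash
python3 p.py .537,.02,.067,50,90;python3 - <<'E'
from h import *
for n in("scene","side"):
    pic,d,W=cloud(n);x,y,Z=W[...,0],W[...,1],W[...,2]
    s=cv2.cvtColor(pic,cv2.COLOR_RGB2HSV)[...,1]>130
    k=(x>.50)&(x<.575)&(y>.005)&(y<.07)&(Z>.08)&s
    print(n,"top z",np.percentile(Z[k],[90,97,99,100]).round(4))
    k=(x>.53)&(x<.55)&(y>.04)&(y<.07)&s
    for z0 in np.arange(.01,.09,.01):
        kk=k&(Z>z0)&(Z<z0+.01)
        if kk.sum()>3:print(round(z0+.005,3),np.percentile(y[kk],95).round(4))
E
```

```text
t 7.05 q [-0.38  0.78  1.84  0.89  1.15 -1.03] tcp [0.5345 0.0337 0.0564] w 0.0631 F [ 0.4 -0.  -1.5]
grasp [0.5345 0.0191 0.0687] zaxis [-0.001  0.766 -0.643] xaxis [0.005 0.643 0.766]
.537,.02,.067,50,90 -> [-0.7, 2.5, 1.8, -0.1, 0.0, -0.3]
scene top z [0.1164 0.1187 0.1194 0.1197]
0.015 0.0597
0.025 0.0551
0.035 0.0554
0.045 0.0558
0.055 0.0553
0.065 0.056
0.075 0.056
0.085 0.0537
side top z [0.1195 0.1207 0.121  0.1214]
0.075 0.0523
0.085 0.0495
```

{"op": "step_arm", "data": {"deltas": [[[-0.8, 1.5, 0.6, 0, 0, 0, -1], [-1.5, 1.5, 1.3, 0, 0, 0, -1], [-1.5, 1.5, 1.3, 0, 0, 0, -1]]]}}

```text
t: 7.4
ee_pos: [0.5368, 0.0335, 0.0561]
tcp_rot: [0.642, 0.64, 0.298, -0.299]
ft_force: [-0.2, -0.8, -0.1]
width: 0.0628
```

{"op": "step_arm", "data": {"deltas": [[[-0.8, 0, 0.6, 0, 0, 0, -1], [-0.8, 0, 0.6, 0, 0, 0, -1]]]}}

```text
t: 7.57
ee_pos: [0.537, 0.0334, 0.0555]
tcp_rot: [0.642, 0.64, 0.298, -0.299]
ft_force: [-0.1, -0.0, 0.9]
width: 0.0629
```

{"op": "step_arm", "data": {"deltas": [[[-0.8, 0, 0.6, 0, 0, 0, -1], [-0.8, 0, 0.6, 0, 0, 0, -1]]]}}

```text
t: 7.73
ee_pos: [0.537, 0.0333, 0.0554]
tcp_rot: [0.642, 0.64, 0.299, -0.299]
ft_force: [-2.6, -2.6, 7.5]
width: 0.0634
```

Contact with the lane floor: 7.5 N upward. I release gently, then back off along the tool axis.

{"op": "step_arm", "data": {"deltas": [[[0, 0, 0, 0, 0, 0, -1], [0, 0, 0, 0, 0, 0, -1]]], "newtons": 4}}

```text
t: 7.9
ee_pos: [0.5371, 0.0332, 0.0554]
tcp_rot: [0.642, 0.64, 0.299, -0.299]
ft_force: [0.9, -0.1, -1.7]
width: 0.0632
```

{"op": "step_arm", "data": {"deltas": [[[0, 0, 0, 0, 0, 0, 0.6], [0, 0, 0, 0, 0, 0, 0.8], [0, 0, 0, 0, 0, 0, 1], [0, 0, 0, 0, 0, 0, 1], [0, 0, 0, 0, 0, 0, 1]]]}}

```text
t: 8.32
ee_pos: [0.5371, 0.0332, 0.0554]
tcp_rot: [0.642, 0.64, 0.299, -0.299]
ft_force: [-0.3, -0.2, -0.7]
width: 0.0875
```

```bash
python3 p.py .537,.02,.067,50,90 .537,-.057,.131,50,90;python3 - <<'E'
from h import *
for n in("scene","side"):
    pic,d,W=cloud(n);x,y,Z=W[...,0],W[...,1],W[...,2]
    s=cv2.cvtColor(pic,cv2.COLOR_RGB2HSV)[...,1]>130
    k=(x>.53)&(x<.55)&(y>.04)&(y<.07)&s
    for z0 in np.arange(.01,.09,.01):
        kk=k&(Z>z0)&(Z<z0+.01)
        if kk.sum()>3:print(n,round(z0+.005,3),np.percentile(y[kk],95).round(4))
E
```

```text
t 8.32 q [-0.38  0.78  1.83  0.89  1.15 -1.03] tcp [0.5371 0.0332 0.0554] w 0.0875 F [-0.3 -0.2 -0.7]
grasp [0.5371 0.0187 0.0676] zaxis [ 0.     0.766 -0.643] xaxis [0.002 0.643 0.766]
.537,.02,.067,50,90 -> [0.4, -0.1, 1.4, 0.0, -0.0, -0.1]
.537,-.057,.131,50,90 -> [-0.1, -0.1, -98.7, 0.0, -0.0, -0.1]
scene 0.015 0.0542
scene 0.025 0.0541
scene 0.035 0.0547
scene 0.045 0.0546
scene 0.055 0.054
scene 0.065 0.0539
scene 0.075 0.0543
scene 0.085 0.054
side 0.075 0.0511
side 0.085 0.0477
```

{"op": "step_arm", "data": {"deltas": [[[0, 0, -12, 0, 0, 0, 1], [0, 0, -30, 0, 0, 0, 1], [0, 0, -55, 0, 0, 0, 1], [0, 0, -85, 0, 0, 0, 1], [0, 0, -115, 0, 0, 0, 1]]]}}

```text
t: 8.83
ee_pos: [0.5366, -0.0561, 0.1304]
tcp_rot: [0.642, 0.64, 0.298, -0.299]
ft_force: [0.5, 0.1, 0.2]
width: 0.0879
```

```bash
python3 p.py .50,.0,.30,0,90 .447,.398,.25,0,153
```

```text
t 8.83 q [-0.52  0.68  1.75  0.75  1.33 -0.95] tcp [ 0.5366 -0.0561  0.1304] w 0.0879 F [0.5 0.1 0.2]
grasp [ 0.5367 -0.0707  0.1427] zaxis [-0.001  0.766 -0.643] xaxis [0.003 0.643 0.766]
.50,.0,.30,0,90 -> [151.3, -37.1, -53.8, -0.1, -50.0, -0.1]
.447,.398,.25,0,153 -> [368.7, -90.5, 283.3, 27.3, -44.8, -58.9]
```

{"op": "step_arm", "data": {"deltas": [[[15, 0, -12, 0, -7, 0, 1], [38, 0, -32, 0, -14, 0, 1], [62, 0, -52, 0, -21, 0, 1], [86, 0, -72, 0, -28, 0, 1], [110, 0, -92, 0, -35, 0, 1]]]}}

```text
t: 9.25
ee_pos: [0.5371, -0.0574, 0.277]
tcp_rot: [0.703, 0.7, 0.09, -0.089]
ft_force: [0.4, -0.5, -0.6]
width: 0.0878
```

```bash
python3 p.py .48,.12,.30,0,110 .447,.398,.25,0,153
```

```text
t 9.25 q [-0.27  0.27  1.75  0.26  1.2  -0.37] tcp [ 0.5371 -0.0574  0.277 ] w 0.0878 F [ 0.4 -0.5 -0.6]
grasp [ 0.537  -0.0621  0.2954] zaxis [ 0.002  0.252 -0.968] xaxis [0.004 0.968 0.252]
.48,.12,.30,0,110 -> [172.4, -57.8, 40.7, 2.6, -14.4, -20.1]
.447,.398,.25,0,153 -> [428.7, -92.1, 159.1, 8.1, -13.0, -62.9]
```

{"op": "step_arm", "data": {"deltas": [[[36, -10, 9, 0, -4, -5, 1], [75, -22, 19, 1, -8, -9, 1], [112, -34, 27, 2, -11, -13, 1], [150, -46, 35, 2.5, -14, -17, 1], [187, -57, 43, 2.6, -14.4, -20, 1]]]}}

```text
t: 9.67
ee_pos: [0.48, 0.1365, 0.2838]
tcp_rot: [0.573, 0.819, -0.0, 0.002]
ft_force: [1.1, -0.2, 0.0]
width: 0.0879
```

```bash
python3 p.py .447,.398,.26,0,153
```

```text
t 9.67 q [ 0.25  0.16  1.84 -0.    1.13 -0.09] tcp [0.48   0.1365 0.2838] w 0.0879 F [ 1.1 -0.2  0. ]
grasp [0.48   0.1365 0.3028] zaxis [ 0.003 -0.002 -1.   ] xaxis [-0.343  0.939 -0.003]
.447,.398,.26,0,153 -> [257.1, 58.6, 42.2, 0.0, 0.2, -42.9]
```

{"op": "step_arm", "data": {"deltas": [[[40, 9, 0, 0, 0, -7, 1], [79, 18, 0, 0, 0, -14, 1], [119, 27, 0, 0, 0, -21, 1], [158, 36, 5, 0, 0, -28, 1], [196, 45, 10, 0, 0, -35, 1]]]}}

```text
t: 10.08
ee_pos: [0.4548, 0.3376, 0.2744]
tcp_rot: [0.298, 0.955, -0.0, 0.002]
ft_force: [1.5, -1.3, -0.2]
width: 0.0881
```

```bash
python3 p.py .447,.398,.26,0,153
```

```text
t 10.08 q [ 0.62  0.28  1.71 -0.    1.15 -0.35] tcp [0.4548 0.3376 0.2744] w 0.0881 F [ 1.5 -1.3 -0.2]
grasp [0.4547 0.3376 0.2934] zaxis [ 0.004 -0.002 -1.   ] xaxis [-0.823  0.568 -0.004]
.447,.398,.26,0,153 -> [40.9, 45.2, 33.2, 0.0, 0.2, -7.6]
```

{"op": "step_arm", "data": {"deltas": [[[15, 17, 10, 0, 0, -3, 1], [32, 35, 25, 0, 0, -7.5, 1], [41, 45, 33, 0, 0, -7.5, 1], [41, 45, 33, 0, 0, -7.5, 1]]]}}

```text
t: 10.42
ee_pos: [0.4458, 0.3988, 0.2396]
tcp_rot: [0.235, 0.972, -0.002, 0.001]
ft_force: [-1.2, -0.4, -0.4]
width: 0.0876
```

```bash
python3 p.py .447,.398,.127,0,153; python3 - <<'E'
from h import *
def circ(p):
    A=np.c_[2*p,np.ones(len(p))];s=np.linalg.lstsq(A,(p**2).sum(1),rcond=None)[0];return s[:2],np.sqrt(s[2]+s[:2]@s[:2])
for n in("wrist","scene","side"):
    pic,d,W=cloud(n)
    if n=="wrist":save("w2",pic)
    x,y,Z=W[...,0],W[...,1],W[...,2];hsv=cv2.cvtColor(pic,cv2.COLOR_RGB2HSV)
    k=(y>.28)&(y<.45)&(x>.4)&(x<.6)&(Z>.137)&(Z<.155)&(hsv[...,1]>150)&(hsv[...,0]<20);p=W[k]
    c=np.array([.516,.364])
    for it in range(5):
        r=np.linalg.norm(p[:,:2]-c,axis=1);q=p[(abs(r-.051)<.006)];c,rr=circ(q[:,:2])
    print(n,"collar",c.round(4),rr.round(4),len(q),np.median(q[:,2]).round(4))
    r=np.linalg.norm(W[...,:2]-c,axis=-1)
    h=(r>.066)&(r<.095)&(Z>.138)&(Z<.16)&(hsv[...,1]>150)&(hsv[...,0]<20);p=W[h]
    if len(p)>3:
        dd=p[:,:2].mean(0)-c;print(" handle",len(p),p.mean(0).round(4),"ang",np.degrees(np.arctan2(dd[1],dd[0])).round(1),np.linalg.norm(dd).round(4))
    # caps, bottle mouth top
    for nm,yc in(("blue",-.197),("yel",.153),("bot",.02)):
        k=(abs(x-.537)<.035)&(abs(y-yc)<.035)&(Z>(.108 if nm=="bot" else .116))&(Z<.135);p=W[k]
        if len(p)>30:
            print(" ",nm,len(p),((p.min(0)+p.max(0))/2).round(4),np.median(p[:,2]).round(4))
E
```

```text
t 10.42 q [ 0.71  0.37  1.68 -0.    1.1  -0.38] tcp [0.4458 0.3988 0.2396] w 0.0876 F [-1.2 -0.4 -0.4]
grasp [0.4457 0.3988 0.2586] zaxis [ 0.002 -0.004 -1.   ] xaxis [-0.89   0.457 -0.003]
.447,.398,.127,0,153 -> [-1.0, 0.2, 131.6, -0.1, 0.2, -0.2]
wrist collar [0.5145 0.3659] 0.0511 1112 0.1453
 handle 187 [0.4478 0.4009 0.1458] ang 152.4 0.0753
scene collar [0.5173 0.3667] 0.0505 327 0.1455
 handle 31 [0.4512 0.4007 0.1457] ang 152.7 0.0743
  blue 185 [ 0.5356 -0.1942  0.1231] 0.1249
  yel 271 [0.54   0.1542 0.1228] 0.125
  bot 82 [0.5378 0.0232 0.114 ] 0.1141
side collar [0.5139 0.3628] 0.0512 328 0.144
 handle 33 [0.4464 0.3967 0.1455] ang 153.4 0.0756
  blue 529 [ 0.533  -0.1976  0.1231] 0.126
  yel 276 [0.5357 0.1511 0.1231] 0.1259
  bot 159 [0.5354 0.0199 0.1146] 0.1142
```

View pics/w2.png

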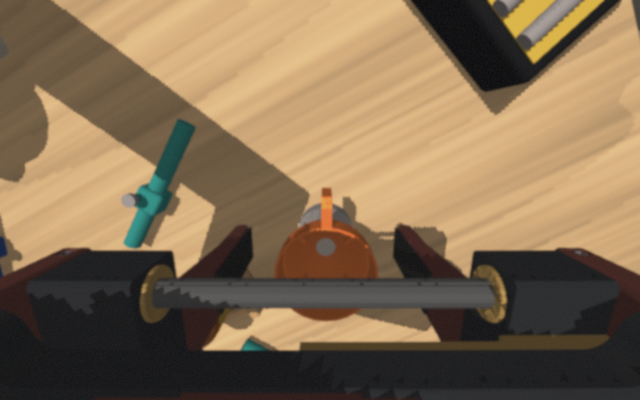

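Wrist view: the handle stands at (327,207), with the collar around (327,262) between the open fingers at (240,240) and (410,240). It is the only funnel. I descend and grip it.

{"op": "step_arm", "data": {"deltas": [[[0.5, 1, 30, 0, 0, 0, 1], [0.5, 1, 65, 0, 0, 0, 1], [0.5, 1, 100, 0, 0, 0, 1], [0.5, 1, 125, 0, 0, 0, 1], [0.5, 1, 132, 0, 0, 0, 1]]]}}

```text
t: 10.98
ee_pos: [0.4467, 0.3945, 0.1068]
tcp_rot: [0.237, 0.971, -0.003, 0.001]
ft_force: [-0.5, 0.2, 0.9]
width: 0.0878
```

```bash
python3 p.py .446,.400,.127,0,153
```

```text
t 10.98 q [ 0.71  0.53  1.76 -0.01  0.85 -0.38] tcp [0.4467 0.3945 0.1068] w 0.0878 F [-0.5  0.2  0.9]
grasp [0.4467 0.3946 0.1258] zaxis [ 0.    -0.006 -1.   ] xaxis [-0.888  0.461 -0.003]
.446,.400,.127,0,153 -> [3.2, 4.5, -1.2, -0.3, 0.2, -0.4]
```

{"op": "step_arm", "data": {"deltas": [[[3, 4.5, -1, 0, 0, 0, 0.5], [3, 4.5, -1, 0, 0, 0, 0], [3, 4.5, -1, 0, 0, 0, -1], [3, 4.5, -1, 0, 0, 0, -1], [3, 4.5, -1, 0, 0, 0, -1]]], "newtons": 40}}

```text
t: 11.4
ee_pos: [0.4469, 0.4006, 0.1095]
tcp_rot: [0.237, 0.971, -0.002, 0.002]
ft_force: [-0.5, -0.1, 0.0]
width: 0.0578
```

{"op": "step_arm", "data": {"deltas": [[[0, 0, 0, 0, 0, 0, -1], [0, 0, 0, 0, 0, 0, -1], [0, 0, 0, 0, 0, 0, -1], [0, 0, 0, 0, 0, 0, -1], [0, 0, 0, 0, 0, 0, -1]]]}}

```text
t: 11.82
ee_pos: [0.4469, 0.4006, 0.1095]
tcp_rot: [0.237, 0.971, -0.002, 0.002]
ft_force: [-0.1, -0.1, -0.3]
width: 0.0246
```

{"op": "step_arm", "data": {"deltas": [[[0, 0, 0, 0, 0, 0, -1], [0, 0, 0, 0, 0, 0, -1], [0, 0, 0, 0, 0, 0, -1], [0, 0, 0, 0, 0, 0, -1]]]}}

```text
t: 12.15
ee_pos: [0.4469, 0.4005, 0.1095]
tcp_rot: [0.237, 0.971, -0.002, 0.002]
ft_force: [-0.1, 0.1, -0.1]
width: 0.0097
```

```bash
python3 p.py .446,.400,.127,0,153
```

```text
t 12.15 q [ 0.71  0.53  1.76 -0.01  0.85 -0.37] tcp [0.4469 0.4005 0.1095] w 0.0097 F [-0.1  0.1 -0.1]
grasp [0.4468 0.4006 0.1285] zaxis [ 0.002 -0.004 -1.   ] xaxis [-0.887  0.461 -0.004]
.446,.400,.127,0,153 -> [0.6, -0.8, 1.5, -0.2, 0.2, -0.4]
```

{"op": "step_arm", "data": {"deltas": [[[0, 0, 0, 0, 0, 0, -1], [0, 0, -5, 0, 0, 0, -1], [0, 0, -18, 0, 0, 0, -1], [0, 0, -36, 0, 0, 0, -1], [0, 0, -56, 0, 0, 0, -1]]]}}

```text
t: 12.57
ee_pos: [0.4464, 0.4005, 0.1663]
tcp_rot: [0.237, 0.971, -0.002, 0.001]
ft_force: [0.5, 0.0, 0.2]
width: 0.0096
```

{"op": "step_arm", "data": {"deltas": [[[0, 0, -22, 0, 0, 0, -1], [0, 0, -46, 0, 0, 0, -1], [0, 0, -72, 0, 0, 0, -1], [0, 0, -94, 0, 0, 0, -1], [0, 0, -100, 0, 0, 0, -1]]]}}

```text
t: 12.98
ee_pos: [0.4476, 0.4022, 0.2714]
tcp_rot: [0.237, 0.971, 0.0, 0.003]
ft_force: [0.3, 0.9, -0.2]
width: 0.0098
```

```bash
cat > f.py <<'E'
from h import *
def circ(p):
    A=np.c_[2*p,np.ones(len(p))];s=np.linalg.lstsq(A,(p**2).sum(1),rcond=None)[0];return s[:2],np.sqrt(s[2]+s[:2]@s[:2])
def look(save_as=None,zt=None):
    s=state();R0=R.from_quat(s["tcp_rot"]);g=s["ee_pos"]-R0.apply([0,0,.019]);xa=R0.apply([1,0,0])
    out=[]
    for n in("scene","side"):
        pic,d,W=cloud(n)
        if save_as:save(save_as+n,pic)
        hsv=cv2.cvtColor(pic,cv2.COLOR_RGB2HSV);org=(hsv[...,1]>170)&(hsv[...,0]<20)
        ax=g-.078*xa
        D=np.linalg.norm(W[...,:2]-ax[:2],axis=-1);Z=W[...,2]
        k=org&(D<.075)&(Z>g[2]-.12)&(Z<g[2]+.04)
        p=W[k];top=p[p[:,2]>g[2]+.004]
        c=ax[:2].copy()
        for it in range(6):
            r=np.linalg.norm(top[:,:2]-c,axis=1);q=top[abs(r-.052)<.006];c,rr=circ(q[:,:2])
        A=np.c_[q[:,:2]-c,np.ones(len(q))]
        # rim plane via highest points per angle sector
        a=np.arctan2(q[:,1]-c[1],q[:,0]-c[0]);rim=[]
        for a0 in np.arange(-np.pi,np.pi,np.pi/12):
            m=(a>=a0)&(a<a0+np.pi/12)
            if m.sum()>3:rim.append(q[m][np.argsort(q[m][:,2])[-3:]].mean(0))
        rim=np.array(rim);pl=np.linalg.lstsq(np.c_[rim[:,:2]-c,np.ones(len(rim))],rim[:,2],rcond=None)[0]
        sp=W[org&(D<.03)&(Z<g[2]-.055)&(Z>g[2]-.12)]
        print(n,"collar c",c.round(4),rr.round(4),"rim z %.4f slope deg"%pl[2],np.degrees(pl[:2]).round(1),len(rim),"spout pts",len(sp),(sp.min(0).round(4),sp.max(0).round(4)) if len(sp) else "")
        if len(sp)>20:
            for z0 in np.arange(sp[:,2].min(),g[2]-.06,.01):
                m=sp[(sp[:,2]>=z0)&(sp[:,2]<z0+.01)]
                if len(m)>3:print("   z %.3f"%(z0+.005),((m.min(0)+m.max(0))/2)[:2].round(4),(m.max(0)-m.min(0))[:2].round(4))
    print("grasp",g.round(4),"pred axis",(g-.078*xa).round(4))
E
python3 -c "
from f import *
look()"
python3 p.py .460,.230,.28,0,153
```

```text
scene collar c [0.518  0.3673] 0.0506 rim z 0.3103 slope deg [0.2 0.8] 24 spout pts 73 (array([0.5051, 0.355 , 0.187 ]), array([0.5289, 0.3775, 0.2353]))
   z 0.192 [0.5217 0.3687] [0.0095 0.0104]
   z 0.202 [0.5241 0.3671] [0.0092 0.0127]
   z 0.222 [0.5119 0.3658] [0.0033 0.0102]
   z 0.232 [0.5136 0.3663] [0.0171 0.0225]
side collar c [0.515  0.3631] 0.0507 rim z 0.3099 slope deg [-0.4  0. ] 23 spout pts 81 (array([0.5067, 0.35  , 0.1877]), array([0.5228, 0.3629, 0.2332]))
   z 0.193 [0.5148 0.3592] [0.0114 0.0074]
   z 0.203 [0.5153 0.3569] [0.0115 0.009 ]
   z 0.213 [0.5148 0.3563] [0.0144 0.0092]
   z 0.223 [0.5148 0.3561] [0.0161 0.0098]
   z 0.233 [0.5146 0.3537] [0.0155 0.0074]
grasp [0.4475 0.4022 0.2904] pred axis [0.5167 0.3663 0.2908]
t 13.08 q [ 0.71  0.34  1.64 -0.01  1.16 -0.38] tcp [0.4468 0.4015 0.2683] w 0.0099 F [-0.2  0.3 -1.5]
grasp [0.4467 0.4015 0.2873] zaxis [ 0.004 -0.003 -1.   ] xaxis [-0.887  0.461 -0.005]
.460,.230,.28,0,153 -> [-90.7, -146.1, 7.8, -0.0, 0.3, -0.4]
```

The funnel hangs level (slope under 1°), with its tip at z≈0.185. The predicted axis agrees with the mean of the two cameras. I carry it across now.

{"op": "step_arm", "data": {"deltas": [[[-6, -10, 0, 0, 0, 0, -1], [-19, -31, 0, 0, 0, 0, -1], [-34, -57, 0, 0, 0, 0, -1], [-50, -84, 0, 0, 0, 0, -1], [-66, -111, 0, 0, 0, 0, -1]]]}}

```text
t: 13.5
ee_pos: [0.4529, 0.2702, 0.2667]
tcp_rot: [0.237, 0.972, -0.002, 0.001]
ft_force: [0.3, 0.4, -0.6]
width: 0.0094
```

{"op": "step_arm", "data": {"deltas": [[[-17, -28, 0, 0, 0, 0, -1], [-33, -55, 0, 0, 0, 0, -1], [-49, -82, 0, 0, 0, 0, -1], [-63, -106, 0, 0, 0, 0, -1], [-72, -120, 0, 0, 0, 0, -1]]]}}

```text
t: 13.92
ee_pos: [0.4598, 0.1271, 0.2656]
tcp_rot: [0.237, 0.971, -0.004, -0.001]
ft_force: [-0.3, 0.5, -1.4]
width: 0.0092
```

```bash
python3 p.py .4674,.0576,.28,0,152.6
```

```text
t 13.92 q [ 0.25  0.15  1.9  -0.01  1.09 -0.84] tcp [0.4598 0.1271 0.2656] w 0.0092 F [-0.3  0.5 -1.4]
grasp [0.4598 0.1273 0.2846] zaxis [-0.003 -0.007 -1.   ] xaxis [-0.887  0.461 -0.   ]
.4674,.0576,.28,0,152.6 -> [-38.9, -58.1, 5.0, -0.4, 0.0, -0.1]
```

{"op": "step_arm", "data": {"deltas": [[[-12, -18, 1, 0, 0, 0, -1], [-24, -36, 2, 0, 0, 0, -1], [-34, -51, 4, -0.4, 0, 0, -1], [-39, -58, 5, -0.4, 0, 0, -1], [-39, -58, 5, -0.4, 0, 0, -1]]]}}

```text
t: 14.33
ee_pos: [0.4665, 0.0559, 0.2596]
tcp_rot: [0.239, 0.971, -0.001, -0.001]
ft_force: [-0.4, 0.8, -1.1]
width: 0.0097
```

{"op": "step_arm", "data": {"deltas": [[[0, 0, 0, 0, 0, 0, -1], [0, 0, 0, 0, 0, 0, -1], [0, 0, 0, 0, 0, 0, -1]]]}}

```text
t: 14.58
ee_pos: [0.4662, 0.0565, 0.2593]
tcp_rot: [0.238, 0.971, -0.001, -0.001]
ft_force: [-0.0, 0.0, -0.0]
width: 0.0099
```

```bash
cat >> f.py <<'E'
def bottle():
    for n in("scene","side"):
        pic,d,W=cloud(n);hsv=cv2.cvtColor(pic,cv2.COLOR_RGB2HSV);x,y,Z=W[...,0],W[...,1],W[...,2]
        for z0,z1 in((.02,.07),(.098,.114),(.113,.122)):
            k=(abs(x-.537)<.04)&(abs(y-.02)<.045)&(Z>z0)&(Z<z1)&(hsv[...,1]>110);p=W[k][:,:2]
            if len(p)>20:
                c,r=circ(p);print(n,z0,len(p),"bbox mid",((p.min(0)+p.max(0))/2).round(4),"ext",(p.max(0)-p.min(0)).round(3),"circ",c.round(4),r.round(4))
E
python3 -c "
from f import *
look('d');bottle()"
python3 p.py .4674,.0576,.230,0,152.6
```

```text
scene collar c [0.5363 0.0223] 0.0511 rim z 0.2977 slope deg [-0.3  0. ] 24 spout pts 56 (array([0.5267, 0.0101, 0.1741]), array([0.5456, 0.0332, 0.2232]))
   z 0.179 [0.5384 0.0234] [0.0103 0.0124]
   z 0.189 [0.5377 0.0244] [0.0141 0.0134]
   z 0.199 [0.5396 0.0254] [0.0121 0.0127]
   z 0.209 [0.5392 0.0265] [0.0118 0.0135]
   z 0.219 [0.5357 0.0212] [0.0179 0.0221]
side collar c [0.5336 0.0178] 0.051 rim z 0.2985 slope deg [-0.3 -0.1] 24 spout pts 122 (array([0.5236, 0.0068, 0.1689]), array([0.5409, 0.0182, 0.2192]))
   z 0.174 [0.533  0.0143] [0.0158 0.0069]
   z 0.184 [0.5327 0.013 ] [0.0152 0.008 ]
   z 0.194 [0.532  0.0134] [0.0166 0.0085]
   z 0.204 [0.5319 0.0125] [0.0167 0.0114]
   z 0.214 [0.5326 0.0099] [0.0153 0.0052]
grasp [0.4662 0.0566 0.2783] pred axis [0.5354 0.0205 0.2781]
scene 0.02 224 bbox mid [0.5394 0.0239] ext [0.063 0.062] circ [0.5384 0.0234] 0.0304
scene 0.098 98 bbox mid [0.537  0.0239] ext [0.047 0.045] circ [0.5381 0.0234] 0.0215
scene 0.113 54 bbox mid [0.5371 0.0234] ext [0.047 0.045] circ [0.538  0.0231] 0.0216
side 0.02 365 bbox mid [0.5324 0.018 ] ext [0.058 0.064] circ [0.5351 0.0195] 0.031
side 0.098 193 bbox mid [0.5353 0.0197] ext [0.044 0.048] circ [0.5352 0.0189] 0.0215
side 0.113 94 bbox mid [0.5353 0.0195] ext [0.044 0.046] circ [0.5354 0.0193] 0.0215
t 14.78 q [ 0.1   0.15  1.92 -0.    1.07 -0.99] tcp [0.4664 0.0564 0.2596] w 0.0099 F [ 0.  -0.4 -0.9]
grasp [0.4665 0.0565 0.2786] zaxis [-0.002 -0.001 -1.   ] xaxis [-0.887  0.463  0.002]
.4674,.0576,.230,0,152.6 -> [-0.4, 1.6, 48.6, -0.1, -0.1, -0.2]
```

View pics/dscene.png

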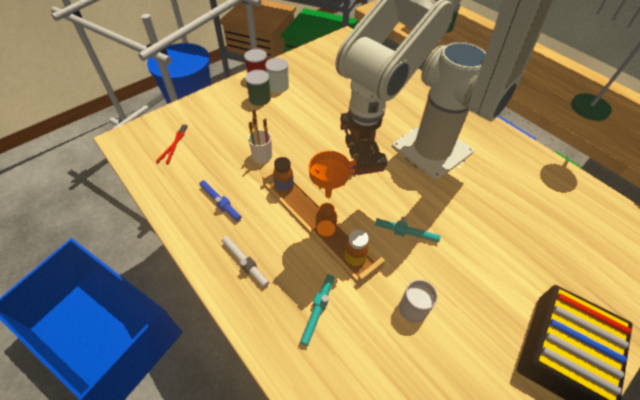

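Scene view: bottle upright at (326,220), funnel held above it at (330,170), can empty and standing at (418,300). Same-camera differences give a correction of about (+1.7, +1.2) mm. I lower the funnel.

{"op": "step_arm", "data": {"deltas": [[[-1, 2, 8, 0, 0, 0, -1], [-1, 2, 20, 0, 0, 0, -1], [-1, 2, 32, 0, 0, 0, -1], [-1, 2, 42, 0, 0, 0, -1], [-1, 2, 46, 0, 0, 0, -1]]]}}

```text
t: 15.2
ee_pos: [0.4673, 0.0578, 0.2119]
tcp_rot: [0.238, 0.971, -0.001, -0.002]
ft_force: [0.4, -0.3, -1.3]
width: 0.0096
```

{"op": "step_arm", "data": {"deltas": [[[0, 0, 0, 0, 0, 0, -1], [0, 0, 0, 0, 0, 0, -1], [0, 0, 0, 0, 0, 0, -1]]]}}

```text
t: 15.45
ee_pos: [0.4676, 0.0579, 0.2122]
tcp_rot: [0.238, 0.971, -0.001, -0.002]
ft_force: [0.3, -0.0, -1.1]
width: 0.0099
```

```bash
cat > g.py <<'E'
from f import *
look('e');bottle()
z={n:np.load(n+".npz") for n in("scene","side")}
for n in z:
    pic,d,W=cloud(n)
    for nm,xc,yc,z0,z1,r in(("blue",.535,-.197,.08,.135,.05),("yel",.538,.153,.08,.135,.05),("pot",.51,-.36,.02,.088,.08),("can",.515,.364,.02,.098,.06),("tube",.793,-.04,.012,.06,.13)):
        o=[]
        for V in(z[n]["W"],W):
            k=(abs(V[...,0]-xc)<r)&(abs(V[...,1]-yc)<r)&(V[...,2]>z0)&(V[...,2]<z1);p=V[k];o.append(np.median(p,0).round(3).tolist()+[len(p)] if len(p) else None)
        print(n,nm,o)
side=cv2.imread("pics/eside.png")[90:330,200:440];sc=cv2.imread("pics/escene.png")[130:280,240:420]
cv2.imwrite("pics/fin.png",np.hstack([cv2.resize(side,(400,400)),cv2.resize(sc,(400,333),interpolation=3)[:333] if False else cv2.copyMakeBorder(cv2.resize(sc,(400,333)),0,67,0,0,0)]))
E
python3 g.py; python3 p.py
```

```text
scene collar c [0.5377 0.0237] 0.0512 rim z 0.2501 slope deg [-0.   0.1] 23 spout pts 105 (array([ 0.5138, -0.    ,  0.112 ]), array([0.5608, 0.0449, 0.1762]))
   z 0.117 [0.5373 0.0224] [0.047  0.0449]
   z 0.127 [0.5398 0.0267] [0.0092 0.0081]
   z 0.137 [0.5391 0.0266] [0.013  0.0092]
   z 0.147 [0.5406 0.0275] [0.0135 0.0088]
   z 0.157 [0.5411 0.0265] [0.0093 0.0152]
   z 0.167 [0.5357 0.0214] [0.0206 0.0151]
side collar c [0.535  0.0191] 0.0511 rim z 0.2514 slope deg [-0.8  0. ] 24 spout pts 218 (array([ 0.513 , -0.0041,  0.1115]), array([0.5577, 0.0384, 0.1715]))
   z 0.117 [0.5353 0.0171] [0.0447 0.0425]
   z 0.127 [0.5327 0.0155] [0.0128 0.0099]
   z 0.137 [0.5346 0.0149] [0.0163 0.0075]
   z 0.147 [0.5336 0.0154] [0.0168 0.0118]
   z 0.157 [0.5334 0.0144] [0.0176 0.0099]
   z 0.167 [0.5334 0.0129] [0.0178 0.0079]
grasp [0.4677 0.0579 0.2312] pred axis [0.5369 0.0219 0.231 ]
scene 0.02 226 bbox mid [0.5394 0.0243] ext [0.064 0.063] circ [0.5383 0.0233] 0.0307
scene 0.098 81 bbox mid [0.5389 0.0223] ext [0.044 0.047] circ [0.5388 0.0232] 0.0215
scene 0.113 49 bbox mid [0.5375
[... 477 characters left out ...]
061, 458], [0.515, -0.347, 0.061, 456]]
scene can [[0.526, 0.369, 0.077, 719], [0.523, 0.368, 0.074, 986]]
scene tube [[0.797, -0.018, 0.028, 614], [0.797, -0.018, 0.028, 615]]
side blue [[0.53, -0.211, 0.123, 936], [0.53, -0.211, 0.123, 944]]
side yel [[0.534, 0.136, 0.115, 569], [0.518, 0.13, 0.085, 60]]
side pot [[0.504, -0.377, 0.061, 1059], [0.503, -0.377, 0.061, 1047]]
side can [[0.509, 0.33, 0.062, 618], [0.538, 0.332, 0.06, 122]]
side tube [[0.788, -0.038, 0.029, 836], [0.788, -0.038, 0.028, 836]]
t 15.75 q [ 0.1   0.21  1.97 -0.    0.97 -0.99] tcp [0.4675 0.0578 0.2123] w 0.0095 F [-0.5  0.  -1.7]
grasp [0.4676 0.0579 0.2313] zaxis [-0.004 -0.001 -1.   ] xaxis [-0.887  0.462  0.003]
```

View pics/fin.png

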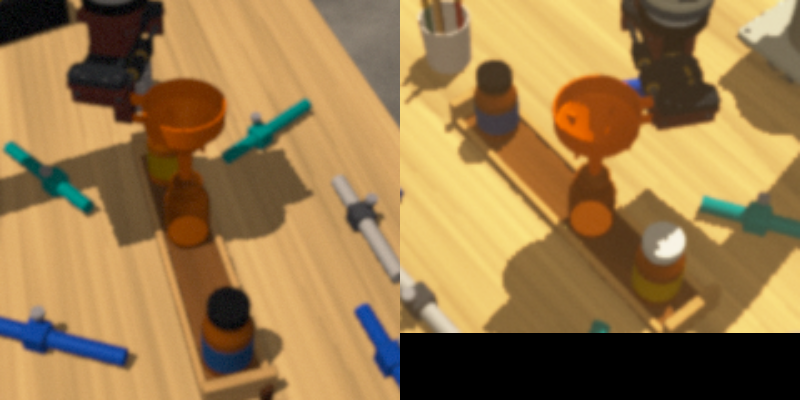

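```bash
python3 -c "
from rig import env
print(env.close_job())"
```

```text
the job is handed in; nothing more can be done
None
```

The bottle stands upright and released in the lane, and the funnel is held still and upright over its mouth. I handed the job in at about 15.8 s of the 67 s allowed; no verdict was reported.

**What I did:** I slid the bottle about 55 mm towards the blue bottle for room and regripped it with the gripper tilted. I then turned it upright, lowered it until it touched the lane floor, and let go. After that I lifted the funnel by its handle and carried it over the yellow bottle at roughly 50 mm clearance.

**Last checks:**
- **Centring:** the funnel axis is within about 1 mm of the mouth centre in both cameras.
- **Height:** the spout tip is at z ≈ 0.126 m and the mouth should be at 0.116 m, so the gap is about 10 mm. This comes from the funnel's measured top edge and the given heights; I could not read the gap directly.
- **Level:** the funnel's top edge slopes less than 1°.
- **Other things:** no movement of the capped bottles, brush pot or tube offcut showed in the scene view.

**Disagreements:** the two fixed cameras differ by 3–5 mm in absolute position, so I used averages and differences within one camera. In the last side view the arm and funnel seem to hide most of the can and yellow bottle, so the readings there jumped. The scene view put the yellow bottle where it was at the start. The can's reading there shifted 3 mm, most likely because more of the can shows with the funnel gone.

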